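# Sweep screw caps off the stand into the tray

## Robot

A 6-joint arm with a two-finger parallel gripper is mounted at the origin on the work surface. World frame = base frame: x ahead of the robot, y to its left, z up, the work surface at z = 0. Lengths are in mm, angles in rad, forces in N, time in s.
With the tool pointing down it reaches from about 225 to 725 mm from the base axis. Payload 3.1 kg.
Tool frame: the origin (TCP) lies at the centre of the arm's flange, where the gripper is bolted on; the fingertips stand 173 mm ahead of it and the grasp point (between the pads) lies 155 mm ahead of it (arm.tcp_to_tips is the distance from the TCP to the fingertips, in mm); z points along the fingers, y is the line along which they close (so a half turn about z gives the same grasp; the last joint's range is limited). The gripper opens to 85 mm and grips with 20 to 120 N. Pads are 22 mm wide; open, the fingers measure 114 mm over their backs; the gripper's body (76 mm by 85 mm) begins 54 mm behind the grasp point. The pads swing forward as they close: fully open they stand 13 mm farther back than shut.
Start: joints at [1.002, 0.048, 0.099, 1.622, 0, 1.443], TCP at [224.004, 474.805, 404.712] pointing down, gripper open.
Joint ranges: [-2.91, 2.91], [-0.99, 1.94], [-1.21, 1.42], [-2.12, 2.29], [-1.49, 1.47], [-3.14, 3.14]. Speed limits (rad/s): [2.79, 2.79, 3.14, 3.14, 3.14, 3.14].

## Interface

Orientations are given as a rotation vector (axis times angle).
In Python, from cell import arm, fingers, ik, vision, job, monitor gives the robot as it stands. The module is installed in compiled form; this text tells all that it offers. Calls block until the motion is done:
- arm.movep(position, orientation): joint-space move of the TCP to a pose.
- arm.move_linear(position, attitude=None, v=150, force_limit=None): straight line of the TCP; attitude=None keeps the orientation; v is the mean speed in mm/s. With force_limit (N) it stops when the force on the tool has changed by that much, and returns True; else False.
- arm.goto_joints(angles): joint-space move.
- fingers.move_gripper(opening): finger opening in mm; the grip force is fixed at half the most; returns when the fingers have stopped.
- arm.wait(seconds).
- ik(position, orientation): joint angles nearest the present ones, or None.
- vision.capture(name): name is "side" or "top"; returns the picture (384x512x3 uint8, red, green, blue); there is no depth.
- vision.camera_params(name): a dict with "camera_matrix" (3x3 intrinsics, pixels), "k1" (the pictures are not rectified: a ray, as slopes to the right and down, at radius r is drawn at 1 + k1 r^2 times it, then the intrinsics apply), "world_from_camera" (4x4, takes a point from camera to world coordinates). Camera axes: x right, y up, looking along -z (the intrinsics and any distortion apply to the point x, -y, -z); pixel columns grow to the right and rows downward; lengths in mm; the calibration is good to about 2 mm. A picture is of the moment at which its call begins. camera_params takes no time and is no camera call.
A pose or a line that the arm cannot do raises arm.IKError and nothing moves.
- job.hand_in(): hands the job in; it is judged then, once.
Trained networks look in the newest picture that a camera, given by its name, has taken for a name from the list of things; names that differ only in an ending like _2 or _b are one class to them, and where a whole thing is asked for, a point or a joint stands for the part that bears it (a point fixed in the world has none). Each returns a list of dicts, best first, with "conf" (0 to 1); they miss things now and then, are a little off and sometimes report something else, mostly with a low value. They report only what shows in the picture. A call takes as long as a camera call.
- vision.find_in(camera, target): "extent" ([left, top, right, bottom] in pixels, round what is visible of it).
- vision.outline_of(camera, target): "region" (384x512 bool, what is visible of it) and "extent" ([left, top, right, bottom] in pixels, round what is visible of it).
- vision.tip_of(camera, target): "pixel" ([row, column] in pixels: a listed point, or the origin of a listed thing).
Readings, each from a call of its own:
- monitor.get_time(): time.
- monitor.get_joint_pos(): joint angles.
- monitor.get_joint_vel(): joint speeds.
- monitor.get_joint_efforts(): joint torques, N m.
- monitor.get_ee_pos(): TCP position.
- monitor.get_orientation(): TCP orientation.
- monitor.get_wrist_force(): force on the tool from outside, world axes, zero at the start.
- monitor.get_wrist_torque(): the same for the moment, N m.
- monitor.get_width(): finger opening in mm.
- monitor.get_gripper_force(): force on a finger pad.
Only numpy, scipy, OpenCV 4.12 (cv2) and the standard library are available. Lean on these libraries where they do the work, as an engineer would, in place of code of your own. Each camera call takes 0.05 s, during which the arm holds its last target. There are 200 camera calls.

## Task

Clear the steel stand: with the fingertips, sweep all four hexagonal screw caps along the deck and off its open end into the tray that is tucked under that end. Only push them: do not pick any of them up. Leave the small jar on the deck and the rack, bottle and beaker around the stand standing where they are.

Things in the scene. Friction and masses are not known exactly. Their poses are not given: they have to be found in the camera images.
- cap1: black plastic screw cap, a solid flat hexagon 26 mm across flats (30 mm over the corners), 14 mm tall, any yaw, about 14 g; origin on its axis (z) at mid-height; starts flat and loose on the stand's deck, near lane (between the jar and the near rim), right half as seen from the robot
- cap2: black plastic screw cap, a solid flat hexagon 26 mm across flats (30 mm over the corners), 14 mm tall, any yaw, about 14 g; origin on its axis (z) at mid-height; starts flat and loose on the stand's deck, near lane, left half as seen from the robot
- cap3: black plastic screw cap, a solid flat hexagon 26 mm across flats (30 mm over the corners), 14 mm tall, any yaw, about 14 g; origin on its axis (z) at mid-height; starts flat and loose on the stand's deck, far lane (between the jar and the far rim), right half as seen from the robot
- cap4: black plastic screw cap, a solid flat hexagon 26 mm across flats (30 mm over the corners), 14 mm tall, any yaw, about 14 g; origin on its axis (z) at mid-height; starts flat and loose on the stand's deck, far lane, left half as seen from the robot
- stand: low steel stand, fixed. Flat deck 236 (its x) by 280 mm (its y), its surface 50 mm above the origin, which is on the bench under the deck's centre. Rims 6 mm high, 4 mm thick along the near (-x) and far (+x) edges; both ends (y = -140 and +140 mm) are open, without a rim. x points away from the robot, y to the left, turned by up to 0.2 rad
- tray: open aluminium tray, fixed on the bench at the stand's left or right end (varies), square to it: 220 (x) by 150 mm (y, along the stand's y), walls 32 mm high, 4 mm thick. Origin: centre of its underside, 197 mm from the stand's centre along the stand's y. Its nearer wall is tucked 18 mm below the deck and 18 mm in from the deck's end, so what goes over that end drops in
- jar: small closed glass jar, 36 mm across, 50 mm tall, about 100 g, standing loose on the deck between the two lanes of caps; origin at the centre of its underside
- rack: white plastic rack of ten short glass vials with grey caps, 160 mm (x) by 60 mm (y), 103 mm tall over the caps, loose on the bench off the stand's other open end, 27 mm clear of it; origin at the centre of its underside
- bottle: white plastic bottle, 56 mm across, 120 mm tall, loose on the bench beyond the stand's far rim; origin at the centre of its underside
- beaker: empty glass beaker, 60 mm across, 65 mm tall, loose on the bench beyond the stand's far rim; origin at the centre of its underside

How it is judged (in metres and radians):
At the end, for the whole second after the job is handed in: All four caps lie at rest inside the tray's walls, lower than the deck (their middles at most 43 mm above the tray's underside), lying any way up; the jar, rack, bottle and beaker stand upright within 12 mm of where they were (x of cap1 in the frame of tray between -0.108 and 0.108 m and y of cap1 in the frame of tray between -0.073 and 0.073 m and z of each of cap1, cap2, cap3, cap4 in the frame of tray below 0.043 m and linear speed of each of cap1, cap2, cap3, cap4 below 0.03 m/s and x of cap2 in the frame of tray between -0.108 and 0.108 m and y of cap2 in the frame of tray between -0.073 and 0.073 m and x of cap3 in the frame of tray between -0.108 and 0.108 m and y of cap3 in the frame of tray between -0.073 and 0.073 m and x of cap4 in the frame of tray between -0.108 and 0.108 m and y of cap4 in the frame of tray between -0.073 and 0.073 m and not (distance of jar from where it was at the start of the episode above 0.012 m or angle between jar's own z axis and vertical above 0.25 rad) and not (distance of rack from where it was at the start of the episode above 0.012 m or angle between rack's own z axis and vertical above 0.25 rad) and not (distance of bottle from where it was at the start of the episode above 0.012 m or angle between bottle's own z axis and vertical above 0.25 rad) and not (distance of beaker from where it was at the start of the episode above 0.012 m or angle between beaker's own z axis and vertical above 0.25 rad)); the robot touches nothing.
It fails at once if a cap is lifted (its middle goes more than 70 mm above the bench, that is 13 mm higher than when lying on the deck) (height (world z) of any of cap1, cap2, cap3, cap4 above 0.07 m).
It fails at once if the glass jar is moved more than 12 mm or tipped by more than 0.25 rad (distance of jar from where it was at the start of the episode above 0.012 m or angle between jar's own z axis and vertical above 0.25 rad).
It fails at once if the vial rack is moved more than 12 mm or tipped by more than 0.25 rad (distance of rack from where it was at the start of the episode above 0.012 m or angle between rack's own z axis and vertical above 0.25 rad).
It fails at once if the white bottle is moved more than 12 mm or tipped by more than 0.25 rad (distance of bottle from where it was at the start of the episode above 0.012 m or angle between bottle's own z axis and vertical above 0.25 rad).
It fails at once if the beaker is moved more than 12 mm or tipped by more than 0.25 rad (distance of beaker from where it was at the start of the episode above 0.012 m or angle between beaker's own z axis and vertical above 0.25 rad).
It also fails if it takes over 61 s, if anything falls off the work surface, if the arm or the gripper's body presses on something with over 40 N, if the wrist force passes 120 N, or if a joint passes its speed limit or range.

## Working session

There is one attempt and no reset: what is moved stays moved. The work goes in short steps, each a Python script; the robot and the scene stay as the last script left them, time stands still between calls to the robot, and variables do not carry over. Pictures are saved under pics/ and viewed, at most 10 in all, crops included, and the job is handed in when it is done.

```bash
mkdir -p pics; cat > h.py <<'E'
import numpy as np, cv2
from cell import arm, fingers, ik, vision, job, monitor
def ray(cam,uv):
    p=vision.camera_params(cam);K=np.array(p["camera_matrix"]);T=np.array(p["world_from_camera"])
    d=np.linalg.inv(K)@[uv[0],uv[1],1]; s=d[:2]/d[2]; u=s.copy()
    for _ in range(20): u=s/(1+p["k1"]*(u@u))
    return T[:3,3],T[:3,:3]@np.array([u[0],-u[1],-1])
def at_z(cam,uv,z):
    o,d=ray(cam,uv); return o+d*(z-o[2])/d[2]
def proj(cam,P):
    p=vision.camera_params(cam);K=np.array(p["camera_matrix"]);T=np.array(p["world_from_camera"])
    c=T[:3,:3].T@(np.array(P,float)-T[:3,3]); s=np.array([c[0],-c[1]])/-c[2]; s=s*(1+p["k1"]*(s@s))
    return (K@[s[0],s[1],1])[:2]
E
python3 - <<'E'
from h import *
for c in("top","side"):
    im=vision.capture(c); cv2.imwrite(f"pics/{c}0.png",cv2.resize(im[:,:,::-1],(800,600)))
    np.save(c+"0.npy",im)
    p=vision.camera_params(c);print(c,np.round(p["world_from_camera"],2).tolist(),p["camera_matrix"],p["k1"])
    for t in("cap1","jar","rack","bottle","beaker","stand","tray"):
        for d in vision.tip_of(c,t)[:5]: 
            r,k=d["pixel"]; print(t,round(d["conf"],2),np.round([k,r]),np.round(at_z(c,(k,r),57 if t=="cap1" else 50 if t=="jar" else 0)))
print(monitor.get_time(),monitor.get_orientation())
E
```

```text
top [[0.01, 0.99, -0.12, 491.19], [-1.0, 0.01, -0.03, 5.92], [-0.03, 0.12, 0.99, 1015.09], [0.0, 0.0, 0.0, 1.0]] [[406.90263683   0.         258.18048865]
 [  0.         406.90263683 189.35450553]
 [  0.           0.           1.        ]] -0.0756359087452545
cap1 0.68 [286. 259.] [445. -30.  57.]
cap1 0.68 [232. 246.] [472.  96.  57.]
cap1 0.62 [292. 203.] [575. -44.  57.]
cap1 0.43 [245. 190.] [606.  68.  57.]
jar 0.64 [248. 226.] [521.  60.  50.]
rack 0.77 [347. 233.] [ 507. -182.   -0.]
bottle 0.95 [309. 142.] [738. -89.   0.]
bottle 0.23 [253. 140.] [740.  54.   0.]
beaker 0.96 [253. 140.] [740.  55.   0.]
stand 0.68 [269. 224.] [526.  10.   0.]
stand 0.6 [297. 203.] [581. -58.   0.]
tray 0.62 [189. 218.] [541. 212.   0.]
side [[-0.98, 0.14, -0.15, 543.26], [-0.2, -0.69, 0.69, 471.09], [-0.01, 0.71, 0.7, 541.94], [0.0, 0.0, 0.0, 1.0]] [[347.86555181   0.         260.79575795]
 [  0.         347.86555181 188.23297445]
 [  0.           0.           1.        ]] -0.004468050410557355
cap1 0.8 [353. 240.] [467.  87.  57.]
cap1 0.77 [275. 218.] [607.  63.  57.]
cap1 0.72 [367. 195.] [442. -29.  57.]
cap1 0.49 [298. 184.] [578. -33.  57.]
jar 0.63 [327. 222.] [512.  47.  50.]
rack 0.7 [338. 162.] [ 497. -186.    0.]
beaker 0.79 [211. 225.] [736.  59.   0.]
stand 0.71 [320. 224.] [523.  13.   0.]
tray 0.96 [296. 314.] [545. 208.   0.]
0.8 [6.86846540e-01 3.06557445e+00 1.27475878e-04]
```

View pics/top0.png

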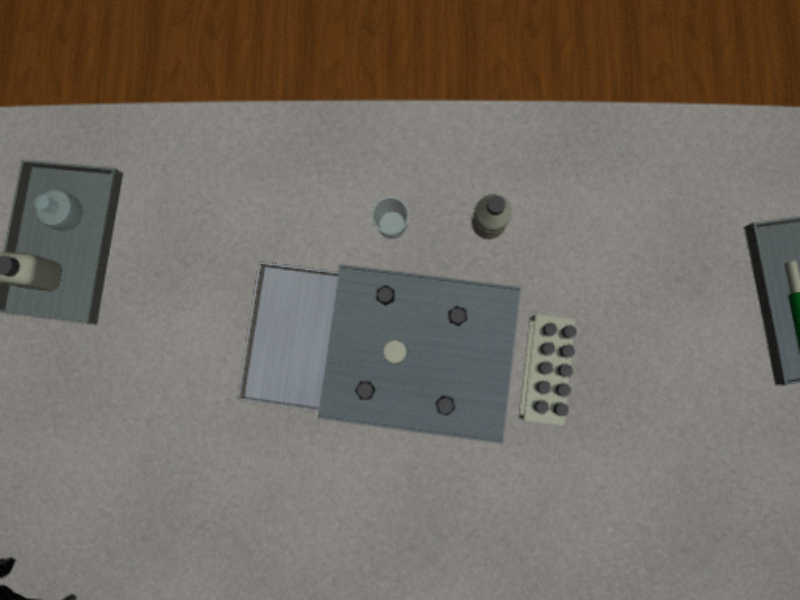

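View pics/side0.png

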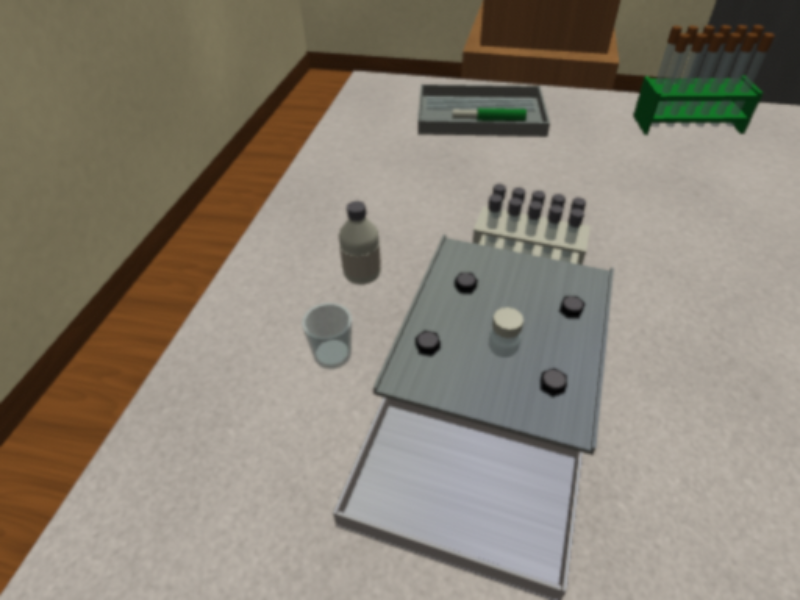

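The tray is at the left end, and the stand is yawed slightly clockwise. In the top view (800x600), the deck corners are at about (341,266), (520,288), (503,441) and (319,417). The caps are at (386,295), (458,316), (366,390) and (446,405), with the jar at (395,351).

```bash
python3 - <<'E'
from h import *
S=800/512
sets={"top":[(341,266),(520,288),(503,441),(319,417)],"side":[(377,391),(444,238),(612,268),(594,448)]}
for c,q in sets.items():
    P=np.array([at_z(c,np.array(p)/S,54) for p in q])[:,:2]
    y=P[0]-P[1]+P[3]-P[2]; print(c,P.round().tolist(),"cen",P.mean(0).round(1),"yaw",round(np.arctan2(-y[0],y[1]),3))
print(arm.tcp_to_tips)
for c in("top","side"):
    for t in("cap1","jar"):
        for d in vision.outline_of(c,t)[:4]:
            r=d["region"]; ys,xs=np.nonzero(r); print(c,t,round(d["conf"],2),r.sum(),at_z(c,(xs.mean(),ys.mean()),58 if t=="cap1" else 85).round(1)[:2])
fingers.move_gripper(14); print(arm.tcp_to_tips,monitor.get_width(),monitor.get_time())
E
```

```text
top [[652.0, 134.0], [621.0, -140.0], [392.0, -114.0], [423.0, 161.0]] cen [522.   10.4] yaw -0.113
side [[651.0, 142.0], [621.0, -131.0], [391.0, -112.0], [424.0, 166.0]] cen [521.6  16.3] yaw -0.113
173.4
top cap1 0.56 114 [464.3  92.8]
top cap1 0.47 119 [608.2  64.6]
top jar 0.72 174 [521.2  45.8]
side cap1 0.78 246 [465.8  95.7]
side cap1 0.78 207 [609.5  68.4]
side cap1 0.45 197 [445.1 -23.6]
side cap1 0.44 136 [579.4 -40.8]
side jar 0.81 536 [523.7  58.6]
173.4 13.941882458573925 1.675
```

```bash
cat >> h.py <<'E'
from scipy.spatial.transform import Rotation as R
C=np.array([522,13.]);a=-0.113;ex=np.array([np.cos(a),np.sin(a)]);ey=np.array([-ex[1],ex[0]])
zt=np.array([0,0,-1.]);yt=np.r_[ex,0];Q=R.from_matrix(np.c_[np.cross(yt,zt),yt,zt]).as_rotvec()
W=lambda x,y,z:np.r_[C+x*ex+y*ey,z].tolist()
Z=54+173.4
def sweep(x,y,v=90,end=158):
    arm.movep(W(x,y-38,330),Q)
    print("down",arm.move_linear(W(x,y-38,Z),v=120,force_limit=8))
    if monitor.get_ee_pos()[2]>Z+2: print("STOP",monitor.get_ee_pos()); return False
    print("push",arm.move_linear(W(x,end,Z),v=v,force_limit=25),monitor.get_wrist_force())
    arm.move_linear(W(x,end,330),v=200); print(monitor.get_time()); return True
E
python3 - <<'E'
from h import *
sweep(-65,74)
for c in("top","side"):
    cv2.imwrite(f"pics/{c}1.png",cv2.resize(vision.capture(c)[:,:,::-1],(800,600)))
E
```

```text
down False
push False [-0.60268834  0.93391526 -0.50108579]
6.6333
```

View pics/side1.png

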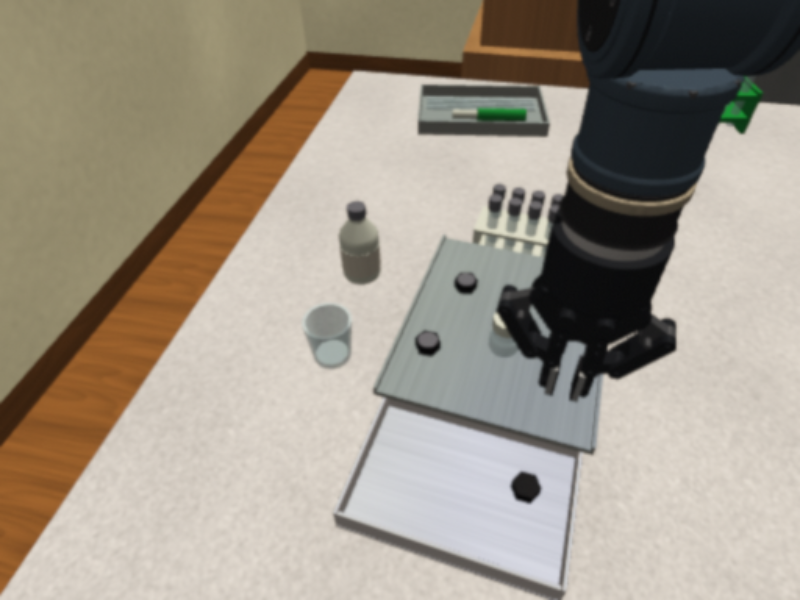

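Cap2 is in the tray at about (525,487), and the jar is undisturbed. Next I'll sweep the far-left cap and then the two on the right.

```bash
python3 - <<'E'
from h import *
if sweep(80,62.5) and sweep(-70,-48,v=100): sweep(62,-45,v=100)
arm.movep([224,474.8,404.7],Q)
for c in("top","side"):
    cv2.imwrite(f"pics/{c}2.png",cv2.resize(vision.capture(c)[:,:,::-1],(800,600)))
print(monitor.get_time())
E
```

```text
down False
push False [ 0.23528978 -0.223353    0.09969209]
10.85
down False
push False [ 0.97641434 -0.34813181  0.22607   ]
16.225
down False
push False [-0.33099523 -0.64443323  0.53242561]
21.525
23.425
```

View pics/side2.png

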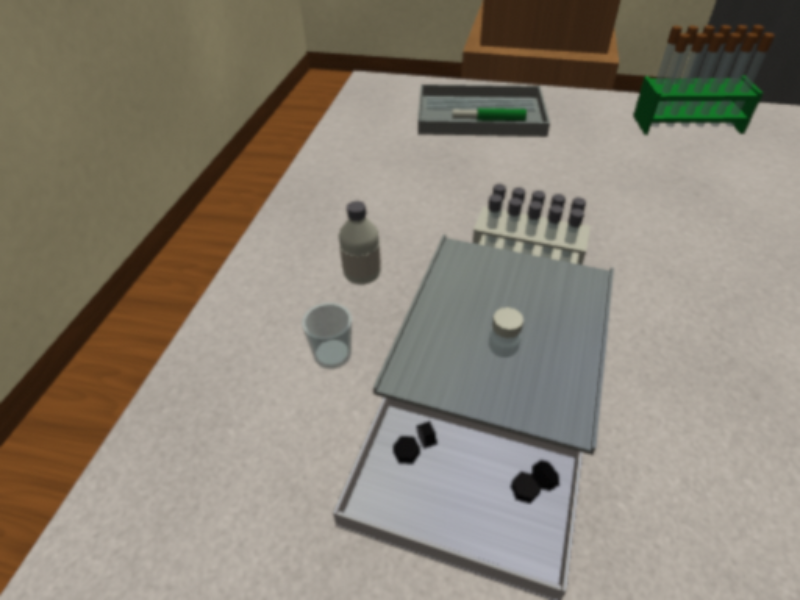

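View pics/top2.png

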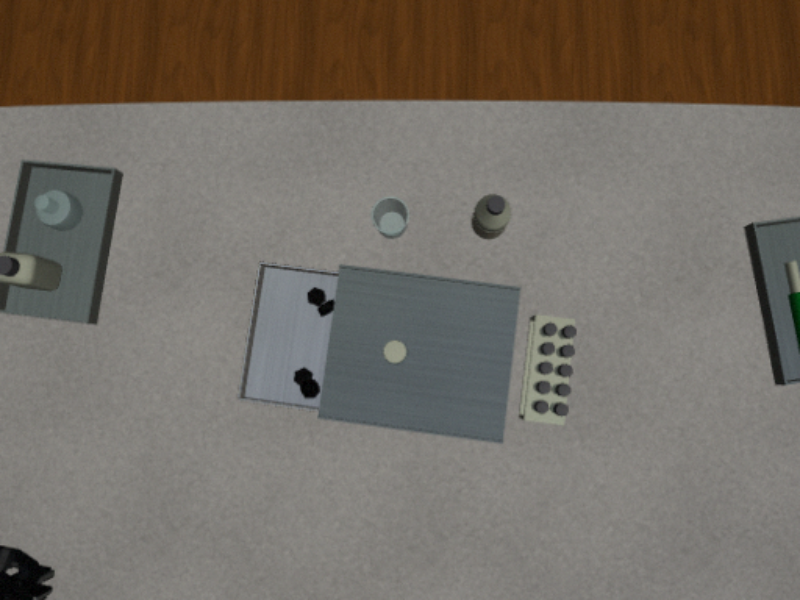

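All four caps are in the tray: side view (406,450), (428,434), (525,487) and (545,475). The jar (507,320), rack, bottle and beaker look unmoved, and the arm is clear.

```bash
python3 -c "
from h import *
arm.wait(0.5); print(job.hand_in())"
```

```text
the job is handed in; nothing more can be done
None
```

I swept all four caps into the tray and handed the job in at about 24 s of the 61 s allowed; in the final pictures the jar, rack, bottle and beaker look unmoved, but hand-in returned no verdict.

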